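Click the day wheel round to the pointer

TASK

In the coffee drawer, flick the teeth at the edge of the counter's white wheel with a fingertip, turning it clockwise as seen from above, until its orange tooth rests one click short of the blue pointer; let it settle there, then give it one last click so that the orange tooth rests at the pointer, never clicking past it. Only push the wheel: do not lift the counter or shove it out of its place, and leave the vial rack, the nutmeg mill and the little bowl where they stand.

Things in the scene. Friction and masses are not known exactly. Their poses are not given: they have to be found in the camera images.
- counter: Loose day counter, 0.9 kg, on the drawer floor: round dark steel foot (diameter 128 mm, top face 8 mm up, on rubber feet) carrying a white seven-tooth wheel on an upright axle. Origin: centre of the foot's underside, on the wheel's axis; z up; +x runs from the axis to the blue pointer post (10 mm wide, 55 to 67 mm from the axis, top 51 mm above the underside), the only part outside the rim.
- day_wheel (a joint): Wheel angle (rad), growing clockwise seen from above: 0 = orange tooth at the pointer; -0.898 = one click (51.4 degrees) short. A sprung roller seats it at multiples of 0.898. A tooth pushed clearly past halfway (0.449 rad; about 1 to 1.5 N at its tip) snaps on to the next click; within 0.05 rad of halfway it can hang until nudged, rarely so at the start too. Starts 2 to 4 clicks short.
- hub (a point): Centre of the wheel's upper face, on its axis. The wheel lies 32 to 44 mm above the counter's underside: disc radius 30 mm, seven straight radial teeth out to radius 48 mm, 6 mm wide, 51.4 degrees apart; 35 mm clear between tips, 24 mm of free height under them (pins within 23 mm of the axis). Seated on a click, a tooth points at the pointer and a gap is centred opposite (counter's -x).
- orange_tip (a point): Outer end of the orange tooth at the wheel's upper face, 48 mm from the axis.
- pointer (a point): Tip of the blue pointer, 48.5 mm from the axis, 49 mm above the counter's underside (5 mm above the wheel's upper face).
- drawer: Fixed open drawer lined with grey rubber: inside 420 mm (x) by 620 mm (y), walls 12 mm thick with their top 48 mm above the work surface. Origin: centre of its underside, on the work surface; the rubber floor is 8 mm above it.
- vial_rack: Bystander: loose aluminium rack of seven white-capped glass vials, 50 mm by 230 mm (long along its y), 82 mm tall. Origin: centre of its underside.
- nutmeg_mill: Bystander: loose stainless nutmeg mill standing upright, diameter 44 mm, 92 mm tall, black button on top. Origin: centre of its underside.
- mini_bowl: Bystander: loose black bowl, diameter 72 mm, 34 mm tall. Origin: centre of its underside.
Mind the look-alikes: they are no part of the job. There is more than one size of the counter; the job needs the largest.

How it is judged:
On the way, in this order (a step that is already met when the one before it is completed fails the run):
1. a fingertip works the wheel while it is still two or more clicks short (contact force between counter and the fingers above 0.3 N and value of joint day_wheel below -1.2 rad), for 0.04 s.
2. the wheel settles one click short of the pointer (value of joint day_wheel between -1.05 and -0.75 rad), for 0.25 s.
At the end, for the whole second after the job is handed in: The wheel rests with its orange tooth within 0.12 rad (7 degrees) of the pointer, reached clockwise and without passing it; the counter stands flat within 20 mm of where it began, and the rack, mill and bowl within 10 mm of where they began (value of joint day_wheel between -0.12 and 0.12 rad and velocity of joint day_wheel between -0.1 and 0.1 rad/s and distance of counter from where it was at the start of the episode below 0.02 m and angle between counter's own z axis and vertical below 0.05 rad and linear speed of counter below 0.01 m/s and distance of each of vial_rack, nutmeg_mill, mini_bowl from where it was at the start of the episode below 0.01 m); the robot touches nothing.
It fails at once if the wheel is clicked past the pointer (value of joint day_wheel above 0.5 rad).
It fails at once if the wheel is turned the wrong way round, beyond any start (value of joint day_wheel below -4.3 rad).
It fails at once if the counter is lifted or shoved out of its place (over 20 mm) (distance of counter from where it was at the start of the episode above 0.02 m).
It fails at once if the counter is tipped (angle between counter's own z axis and vertical above 0.15 rad).
It fails at once if the rack, mill or bowl is disturbed (distance of any of vial_rack, nutmeg_mill, mini_bowl from where it was at the start of the episode above 0.01 m or angle between nutmeg_mill's own z axis and vertical above 0.15 rad).
It also fails if it takes over 67 s, if anything falls off the work surface, if the arm or the gripper's body presses on something with over 40 N, if the wrist force passes 120 N, or if a joint passes its speed limit or range.

ROBOT

A 6-joint arm with a two-finger parallel gripper is mounted at the origin on the work surface. World frame = base frame: x ahead of the robot, y to its left, z up, the work surface at z = 0. Lengths are in m, angles in rad, forces in N, time in s.
With the tool pointing down it reaches from about 0.275 to 0.85 m from the base axis. Payload 19 kg.
Tool frame: the origin (TCP) lies between the finger pads; the fingertips stand 19 mm ahead of it and the grasp point (between the pads) is the TCP; z points along the fingers, y is the line along which they close (so a half turn about z gives the same grasp; the last joint's range is limited). The gripper opens to 85 mm and grips with 20 to 120 N. Pads are 22 mm wide; open, the fingers measure 114 mm over their backs; the gripper's body (76 mm by 85 mm) begins 54 mm behind the grasp point. The pads swing forward as they close: fully open they stand 13 mm farther back than shut.
Start: joints at [1.116, 0.15, 1.437, -0, 1.554, -0.134], TCP at [0.181, 0.546, 0.25] pointing down, gripper open.
Joint ranges: [-2.8, 2.8], [-0.68, 2.1], [0.12, 2.68], [-1.39, 4.53], [0.16, 2.79], [-2.81, 2.81]. Speed limits (rad/s): [1.89, 1.89, 2.22, 3.01, 3.01, 3.01].

INTERFACE

Orientations are given as a unit quaternion [w, x, y, z].
In Python, from station import bot, imaging gives the robot as it stands.
- The arm moves only by the shell command python3 -m jog 'ROWS' [OPENING] [FORCE]. ROWS is JSON, a list of rows, each an object with "translation": the shift along the tool's x, y, z in m, a list of three; "turn": the turn about the tool's z in degrees. A call has 1 to 8 rows; each row shifts and turns the commanded pose from where the row before left it, along the tool's axes as they then stand; what a row does not reach is not made up. A row lasts 1/12 s, in which the tool goes at most 41.7 mm and 7.16 degrees, less where a joint would pass 70% of its speed; a pose out of reach is approached as far as the arm can. A call with a gripper value outside its range is refused whole. OPENING is the closure, from 0 (fully open) to 1 (shut), set as the call begins (- or left out, the last holds). The fingers move at their own pace and stop on an object; FORCE is the grip in N (left out, the last holds). Time passes only in rows, so rows that do not move let the fingers close. It gives the time, the measured TCP pose, the force, the opening and the grip force at its end, in the units of the state.
- bot.get_state(): the state, without advancing time (a new reading comes with each control period).
- imaging.get_image(name): name is "scene" or "top"; returns a dict with "pixels" (400x640x3 uint8, red, green, blue), "fx", "fy", "cx", "cy" (pixels), "k1" (the pictures are not rectified: a ray, as slopes to the right and down, at radius r is drawn at 1 + k1 r^2 times it, then the intrinsics apply), "rvec" (rotation vector, rad) and "tvec" (3), from world to camera coordinates, as OpenCV has them. Camera axes: x right, y down, z forward; pixel columns grow to the right and rows downward; lengths in m; the calibration is good to about 2 mm. A picture is of the moment at which its call begins. There is no depth.
- bot.sign_off(): hands the job in; it is judged then, once.
The state is a dict: "t": time; "qpos": joint angles; "qvel": joint speeds; "joint_efforts": joint torques, N m; "eef_pos": TCP position; "eef_rot": TCP orientation; "ft_force": force on the tool from outside, world axes, zero at the start; "wrist_torque": the same for the moment, N m; "gripper_width": opening from 0.0 (shut) to 1.0 (fully open); "grip_force": force on a finger pad.
Only numpy, scipy, OpenCV 4.12 (cv2) and the standard library are available. Lean on these libraries where they do the work, as an engineer would, in place of code of your own. Each camera call takes 0.05 s, during which the arm holds its last target. There are 200 camera calls.

## Working session

There is one attempt and no reset: what is moved stays moved. The work goes in short steps, Python scripts to look and compute and a shell command to move; the robot and the scene stay as the last step left them, time stands still between calls to the robot, and variables do not carry over. Pictures are saved under pics/ and viewed, at most 10 in all, crops included, and the job is handed in when it is done.

```bash
mkdir -p pics; cat > h.py <<'E'
import numpy as np, cv2
from station import bot, imaging
def snap(n):
    im=imaging.get_image(n); return im
def ray(im,u,v):
    x=(u-im["cx"])/im["fx"]; y=(v-im["cy"])/im["fy"]
    rd=np.hypot(x,y); r=rd
    for _ in range(30): r=rd/(1+im["k1"]*r*r)
    s=r/rd if rd>0 else 1
    R=cv2.Rodrigues(np.array(im["rvec"],float))[0]; t=np.array(im["tvec"],float)
    return -R.T@t, R.T@np.array([x*s,y*s,1])
def at_z(im,u,v,z):
    o,d=ray(im,u,v); return o+d*(z-o[2])/d[2]
def proj(im,p):
    R=cv2.Rodrigues(np.array(im["rvec"],float))[0]; c=R@np.array(p)+np.array(im["tvec"],float)
    a=c[:2]/c[2]; a=a*(1+im["k1"]*(a@a)); return a*[im["fx"],im["fy"]]+[im["cx"],im["cy"]]
E
python3 - <<'E'
from h import *
for n in("top","scene"):
    im=snap(n); cv2.imwrite(f"pics/{n}0.png",im["pixels"][:,:,::-1]); print(n,ray(im,320,200),im["fx"],im["k1"])
s=bot.get_state();print(s["t"],s["eef_pos"],s["eef_rot"],s["ft_force"])
E
```

```text
top (array([ 0.28188556, -0.06732927,  1.16188108]), array([ 0.20148952,  0.00999983, -0.97949078])) 418.58437060539643 -0.1142594153245844
scene (array([ 1.08315247, -0.14039946,  0.87558112]), array([-0.55285211,  0.06323178, -0.83088227])) 500.15497700053305 0.04195056219454457
0.1 [0.18125016 0.54549431 0.24977809] [-1.44425507e-04  1.59703727e-01  9.87164852e-01 -5.04620109e-04] [-0.45016817 -0.19977369  0.9192724 ]
```

View pics/top0.png

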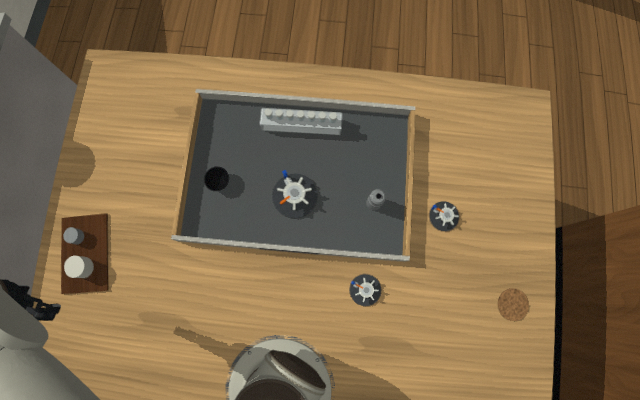

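View pics/scene0.png

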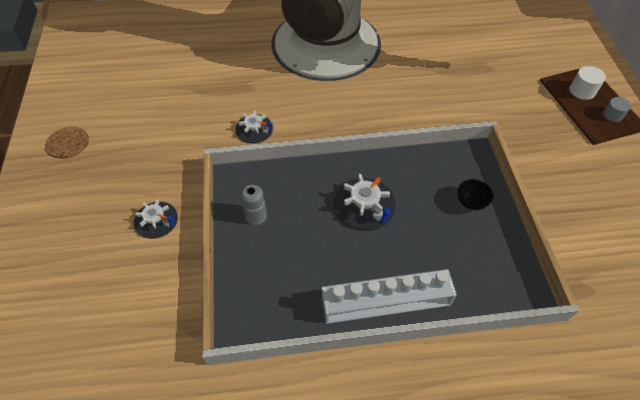

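The large counter is in the drawer (top ≈ (294,192), scene ≈ (366,195)). The mill is at top (376,197), the bowl at (216,179) and the rack at (301,120). I'll enlarge both views next.

```bash
python3 - <<'E'
import cv2
a=cv2.imread("pics/top0.png")[155:225,255:335]; b=cv2.imread("pics/scene0.png")[160:240,320:410]
a=cv2.resize(a,(400,350),interpolation=3); b=cv2.resize(b,(400,356),interpolation=3)[:350]
a=cv2.resize(cv2.imread("pics/top0.png")[160:220,260:330],None,fx=8,fy=8,interpolation=2);cv2.imwrite("pics/ct.png",a)
b=cv2.resize(cv2.imread("pics/scene0.png")[165:235,325:405],None,fx=8,fy=8,interpolation=2);cv2.imwrite("pics/cs.png",b)
E
```

```text
(no output)
```

View pics/ct.png

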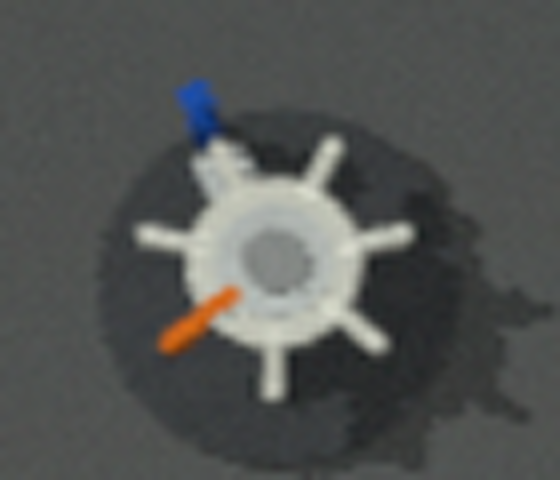

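View pics/cs.png

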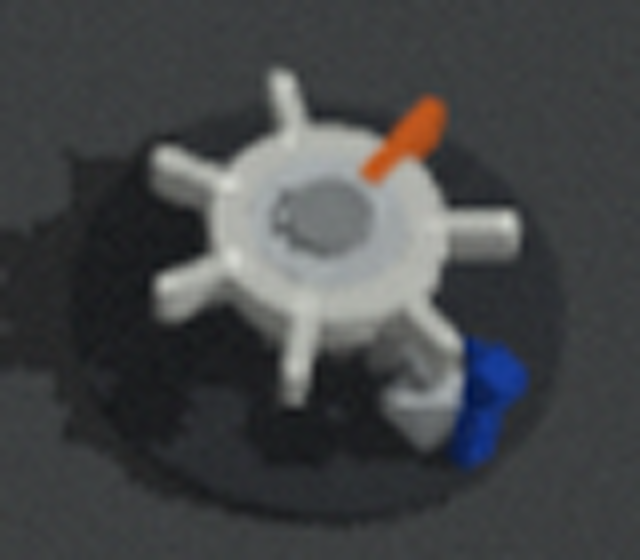

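Crops: blue pointer at the upper left of the wheel in the top view; orange tooth at the lower left, with one white tooth between it and the tooth at the pointer. So it starts two clicks short. Next I'll fit the wheel pose from the tooth tips.

```bash
python3 - <<'E'
from h import *
from scipy.optimize import least_squares
T=snap("top");S=snap("scene")
f=lambda p,o:(np.array(p)+.5)/8-.5+np.array(o)
tt=[(337,141),(409,233),(385,349),(272,400),(162,347),(138,232)]   # orange idx 4
ts=[(430,102),(520,225),(292,400),(158,310),(157,158),(280,72)]
pt=np.array([at_z(T,*f(p,(260,160)),.052) for p in tt])
ps=np.array([at_z(S,*f(p,(325,165)),.052) for p in ts])
for n,P in(("top",pt),("scene",ps)):
    r=least_squares(lambda c:np.hypot(*(P[:,:2]-c[:2]).T)-.048,P.mean(0)[:2]); c=r.x
    d=P[:,:2]-c
    print(n,c.round(4),np.hypot(*d.T).round(4),np.degrees(np.arctan2(d[:,1],d[:,0])).round(1))
hub=at_z(T,*f((277,261),(260,160)),.052);print("hub t",hub,"s",at_z(S,*f((330,215),(325,165)),.052))
# pointer post top z~.059: blue
print("ptr t outer",at_z(T,*f((195,88),(260,160)),.059),"s",at_z(S,*f((500,360),(325,165)),.059))
for n,p,z in(("mill",(376,192),.1),("bowl",(216,179),.03),("rackL",(262,120),.09),("rackR",(341,123),.09)):print(n,at_z(T,*p,z).round(3))
for n,p,z in(("mill",(251,189),.1),("bowl",(476,192),.042)):print(n,at_z(S,*p,z).round(3))
E
```

```text
top [0.5243 0.017 ] [0.0476 0.0471 0.0483 0.0475 0.0475 0.0476] [ -20.8  -71.8 -122.7 -174.4  133.6   82.7]
scene [0.5299 0.0141] [0.0492 0.0485 0.0509 0.0488 0.0474 0.0506] [ 138.1   85.7  -18.8  -67.6 -124.9 -175.8]
hub t [0.52490665 0.01590514 0.052     ] s [0.5250697  0.01586524 0.052     ]
ptr t outer [0.58086409 0.04989676 0.059     ] s [0.5767669  0.04841531 0.059     ]
mill [ 0.536 -0.2    0.1  ]
bowl [0.546 0.241 0.03 ]
rackL [0.71  0.123 0.09 ]
rackR [ 0.722 -0.093  0.09 ]
mill [ 0.527 -0.208  0.1  ]
bowl [0.545 0.238 0.042]
```

```bash
cat > rem.py <<'E'
import sys
from h import *
from scipy.spatial.transform import Rotation as Ro
a=np.radians(float(sys.argv[1])); r=float(sys.argv[2]); z=float(sys.argv[3])
s=bot.get_state(); q=np.array(s["eef_rot"]); R=Ro.from_quat(np.r_[q[1:],q[0]]).as_matrix()
tgt=np.array([.525+r*np.cos(a),.016+r*np.sin(a),z])
yaw=np.degrees(np.arctan2(R[1,0],R[0,0]))
print("tool delta mm",(R.T@(tgt-s["eef_pos"])*1000).round(1),"turn",((yaw-(np.degrees(a)-90)+180)%360-180).round(1),"t",s["t"],"ft",s["ft_force"].round(2) if hasattr(s["ft_force"],"round") else s["ft_force"],"w",s["gripper_width"],"tcp",np.round(s["eef_pos"],4))
E
R='{"translation":[-0.028,-0.025,0],"turn":0}'
python3 -m jog '[{"translation":[-0.028,-0.025,0],"turn":0},{"translation":[-0.028,-0.025,0],"turn":0},{"translation":[-0.028,-0.025,0],"turn":0},{"translation":[-0.028,-0.025,0],"turn":0},{"translation":[-0.028,-0.025,0],"turn":0},{"translation":[-0.028,-0.025,0],"turn":0},{"translation":[-0.028,-0.025,0],"turn":0},{"translation":[-0.028,-0.025,0],"turn":0}]' 1 20
python3 -m jog '[{"translation":[-0.028,-0.025,0],"turn":0},{"translation":[-0.028,-0.025,0],"turn":0},{"translation":[-0.028,-0.025,0],"turn":0},{"translation":[-0.028,-0.025,0],"turn":0},{"translation":[-0.028,-0.025,0],"turn":0},{"translation":[-0.028,-0.025,0],"turn":0},{"translation":[-0.028,-0.025,0],"turn":0},{"translation":[-0.028,-0.025,0],"turn":0}]'
python3 rem.py 262.9 .055 .053
```

```text
t: 0.87
eef_pos: [0.3311, 0.2835, 0.2503]
eef_rot: [0.0, 0.16, 0.987, 0.0]
ft_force: [1.1, 0.5, -0.1]
gripper_width: 0.005
grip_force: 0.0
t: 1.53
eef_pos: [0.4808, 0.0228, 0.2504]
eef_rot: [0.0, 0.16, 0.987, -0.0]
ft_force: [-0.6, 0.6, 0.3]
gripper_width: -0.0
grip_force: 0.0
tool delta mm [-54.8 -46.5 197.4] turn -11.3 t 1.5333 ft [-0.58  0.65  0.3 ] w -0.0002313427651010025 tcp [0.4808 0.0228 0.2504]
```

```bash

python3 -m jog '[{"translation":[-0.028,-0.023,0],"turn":0},{"translation":[-0.027,-0.023,0],"turn":-5.6},{"translation":[0,0,0.03],"turn":-5.7},{"translation":[0,0,0.03],"turn":0},{"translation":[0,0,0.03],"turn":0},{"translation":[0,0,0.01],"turn":0},{"translation":[0,0,0],"turn":0},{"translation":[0,0,0],"turn":0}]'
python3 rem.py 262.9 .055 .053
python3 - <<'E'
from h import *
im=snap("scene"); cv2.imwrite("pics/s1.png",cv2.resize(im["pixels"][100:260,260:470,::-1],None,fx=3.5,fy=3.5))
E
```

```text
t: 2.2
eef_pos: [0.5183, -0.0362, 0.1513]
eef_rot: [0.0, 0.062, 0.998, -0.0]
ft_force: [0.2, -0.8, 1.3]
gripper_width: 0.0
grip_force: 0.0
tool delta mm [-0.2 -2.4 98.3] turn 0.0 t 2.2 ft [ 0.19 -0.81  1.27] w 0.0003509360504781683 tcp [ 0.5183 -0.0362  0.1513]
```

View pics/s1.png

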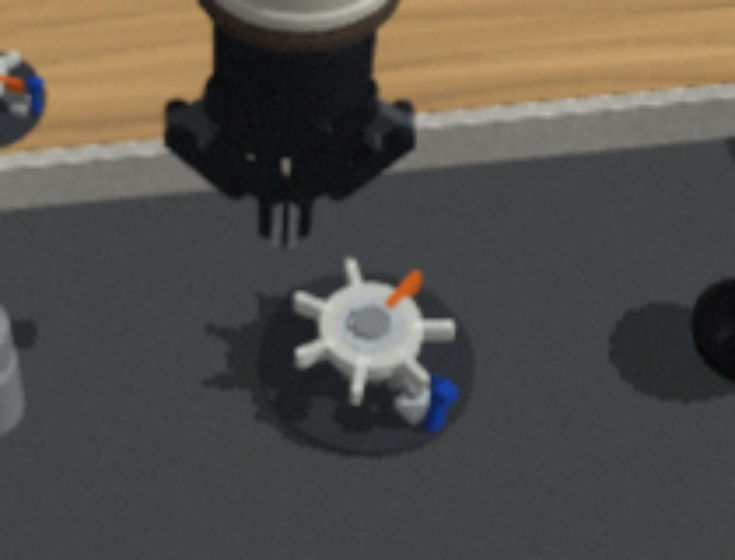

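The view shows the shut fingertips at about crop (285,245), short of the wheel, with the wheel unchanged. The thin pads protrude a little below the finger backs, so I'll go in slightly to r = 52 mm. First a check of tip height.

```bash
python3 - <<'E'
from h import *
im=snap("scene")
for d in(.006,.019,.032): print(d,proj(im,[.5183,-.0362,.1513-d]))
E
python3 rem.py 262.9 .052 .053
```

```text
0.006 [341.25677316 162.30760115]
0.019 [341.01094593 166.60727955]
0.032 [340.7708586  170.80845239]
tool delta mm [ 0.6  0.6 99.3] turn 0.0 t 2.3 ft [ 0.28  0.19 -0.51] w 0.0008601377993839027 tcp [ 0.5189 -0.0362  0.1523]
```

```bash

python3 -m jog '[{"translation":[0,0,0.02],"turn":0},{"translation":[0,0,0.02],"turn":0},{"translation":[0,0,0.02],"turn":0},{"translation":[0,0,0],"turn":0},{"translation":[0,0,0],"turn":0}]'
python3 rem.py 262.9 .052 .050
python3 -m jog '[{"translation":[0,0,0.008],"turn":0},{"translation":[0,0,0.008],"turn":0},{"translation":[0,0,0.008],"turn":0},{"translation":[0,0,0.008],"turn":0},{"translation":[0,0,0.008],"turn":0},{"translation":[0,0,0],"turn":0},{"translation":[0,0,0],"turn":0}]'
python3 rem.py 262.9 .052 .050
python3 - <<'E'
from h import *
im=snap("scene"); cv2.imwrite("pics/s2.png",cv2.resize(im["pixels"][120:240,300:430,::-1],None,fx=5,fy=5))
E
```

```text
t: 2.72
eef_pos: [0.5183, -0.0362, 0.0914]
eef_rot: [0.0, 0.062, 0.998, -0.0]
ft_force: [0.5, -0.4, 0.8]
gripper_width: -0.001
grip_force: 0.0
tool delta mm [-0.2  0.6 41.4] turn 0.0 t 2.7167 ft [ 0.48 -0.4   0.81] w -0.0008334325710063111 tcp [ 0.5183 -0.0362  0.0914]
t: 3.3
eef_pos: [0.5178, -0.0362, 0.0498]
eef_rot: [-0.001, 0.062, 0.998, 0.0]
ft_force: [-0.1, 0.3, 0.1]
gripper_width: 0.005
grip_force: 0.0
tool delta mm [-0.7  0.7 -0.2] turn 0.0 t 3.3 ft [-0.09  0.34  0.13] w 0.005468060732552555 tcp [ 0.5178 -0.0362  0.0498]
```

View pics/s2.png

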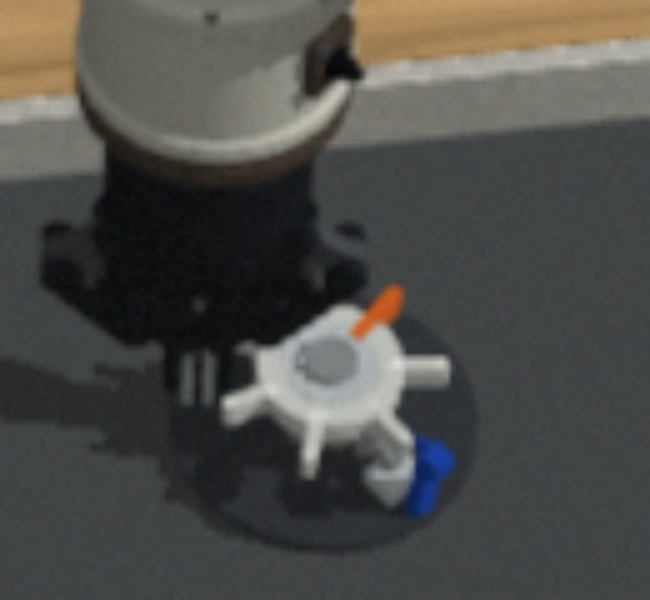

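The finger stands in the gap at azimuth 263° (crop ≈ (205,390)) and the wheel is still untouched. I'll go 2 mm further in, then push along the arc.

```bash

python3 -m jog '[{"translation":[0,0.002,0],"turn":0},{"translation":[0.0022,0.00005,0],"turn":2.5},{"translation":[0.0022,0.00005,0],"turn":2.5},{"translation":[0.0022,0.00005,0],"turn":2.5},{"translation":[0.0022,0.00005,0],"turn":2.5},{"translation":[0.0022,0.00005,0],"turn":2.5},{"translation":[0.0022,0.00005,0],"turn":2.5}]'
python3 rem.py 247.9 .050 .050
python3 -m jog '[{"translation":[0.0022,0.00005,0],"turn":2.5},{"translation":[0.0022,0.00005,0],"turn":2.5},{"translation":[0,0,0],"turn":0}]'
python3 rem.py 242.9 .050 .050
python3 - <<'E'
from h import *
im=snap("scene"); cv2.imwrite("pics/s3.png",cv2.resize(im["pixels"][120:240,300:430,::-1],None,fx=5,fy=5))
E
```

```text
t: 3.93
eef_pos: [0.5058, -0.0309, 0.0508]
eef_rot: [0.001, 0.193, 0.981, -0.0]
ft_force: [0.8, -1.4, -0.8]
gripper_width: 0.002
grip_force: 0.4
tool delta mm [-0.2  0.7  0.8] turn -0.1 t 3.9333 ft [ 0.81 -1.44 -0.79] w 0.0017235814960502578 tcp [ 0.5058 -0.0309  0.0508]
t: 4.18
eef_pos: [0.5016, -0.0289, 0.0508]
eef_rot: [0.0, 0.235, 0.972, -0.0]
ft_force: [0.3, -0.5, -0.1]
gripper_width: -0.0
grip_force: 0.2
tool delta mm [-0.4  0.7  0.8] turn -0.1 t 4.1833 ft [ 0.29 -0.52 -0.12] w -2.5723923695719062e-05 tcp [ 0.5016 -0.0289  0.0508]
```

View pics/s3.png

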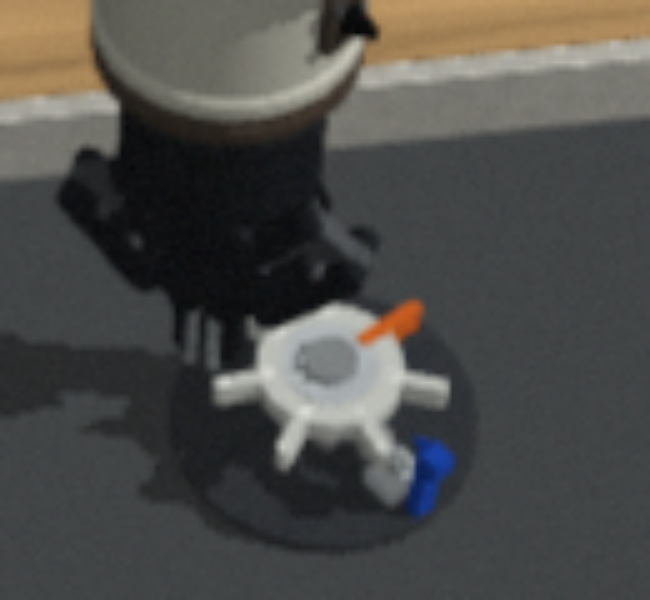

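The orange tip moved from (397,292) to (418,310): the wheel has turned about 14° clockwise and the foot has not moved. I'll carry on past halfway.

```bash

python3 -m jog '[{"translation":[0.0022,0.0001,0],"turn":2.5},{"translation":[0.0022,0.0001,0],"turn":2.5},{"translation":[0.0022,0.00005,0],"turn":2.5},{"translation":[0.0022,0.00005,0],"turn":2.5},{"translation":[0.0022,0.00005,0],"turn":2.5},{"translation":[0.0022,0.00005,0],"turn":2.5},{"translation":[0.0022,0.00005,0],"turn":2.5}]'
python3 -m jog '[{"translation":[0.0022,0.00005,0],"turn":2.5},{"translation":[0.0022,0.00005,0],"turn":2.5},{"translation":[0,0,0],"turn":0},{"translation":[0,0,0],"turn":0},{"translation":[0,0,0],"turn":0},{"translation":[0,0,0],"turn":0},{"translation":[0,0,0],"turn":0},{"translation":[0,0,0],"turn":0}]'
python3 rem.py 220.4 .050 .050
python3 - <<'E'
from h import *
im=snap("scene"); cv2.imwrite("pics/s4.png",cv2.resize(im["pixels"][120:240,300:430,::-1],None,fx=5,fy=5))
E
```

```text
t: 4.82
eef_pos: [0.4893, -0.02, 0.0506]
eef_rot: [0.0, 0.379, 0.925, -0.0]
ft_force: [0.2, -0.5, -0.3]
gripper_width: 0.003
grip_force: 0.0
t: 5.48
eef_pos: [0.4862, -0.0169, 0.0503]
eef_rot: [-0.0, 0.419, 0.908, -0.0]
ft_force: [0.1, -0.5, 0.1]
gripper_width: 0.001
grip_force: 0.0
tool delta mm [-0.1  0.8  0.3] turn 0.0 t 5.4833 ft [ 0.1  -0.51  0.09] w 0.0009794748077601662 tcp [ 0.4862 -0.0169  0.0503]
```

View pics/s4.png

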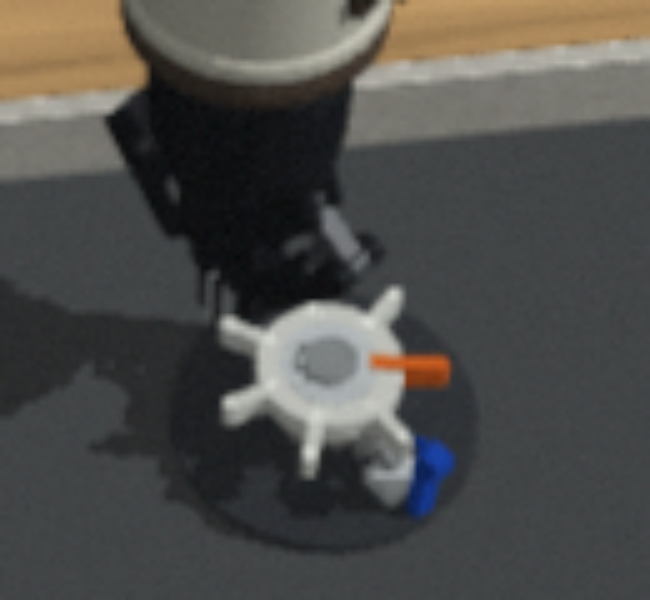

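The wheel has snapped to one click short: the orange tip is at (435,370), where its neighbour stood before, and it has settled with no contact force. Now the last click, over the same relative travel.

```bash

python3 -m jog '[{"translation":[0.0022,0.0001,0],"turn":2.5},{"translation":[0.0022,0.0001,0],"turn":2.5},{"translation":[0.0022,0.0001,0],"turn":2.5},{"translation":[0.0022,0.0001,0],"turn":2.5},{"translation":[0.0022,0.0001,0],"turn":2.5},{"translation":[0.0022,0.0001,0],"turn":2.5},{"translation":[0.0022,0.0001,0],"turn":2.5}]'
python3 rem.py 202.9 .050 .050
python3 -m jog '[{"translation":[0.0022,0.00005,0],"turn":2.5},{"translation":[0.0022,0.00005,0],"turn":2.5},{"translation":[0.0022,0.00005,0],"turn":2.5},{"translation":[0.0022,0.00005,0],"turn":2.5},{"translation":[0.0022,0.00005,0],"turn":2.5},{"translation":[0.0022,0.00005,0],"turn":2.5},{"translation":[0.0022,0.00005,0],"turn":2.5}]'
python3 rem.py 185.4 .050 .050
python3 -m jog '[{"translation":[0.0022,0.00005,0],"turn":2.5},{"translation":[0.0022,0.00005,0],"turn":2.5},{"translation":[0.0022,0.00005,0],"turn":2.5},{"translation":[0.0022,0.00005,0],"turn":2.5},{"translation":[0.0022,0.00005,0],"turn":2.5},{"translation":[0.0022,0.00005,0],"turn":2.5},{"translation":[0,0,0],"turn":0},{"translation":[0,0,0],"turn":0}]'
python3 rem.py 170.4 .050 .050
python3 - <<'E'
from h import *
im=snap("scene"); cv2.imwrite("pics/s5.png",cv2.resize(im["pixels"][120:240,300:430,::-1],None,fx=5,fy=5))
E
```

```text
t: 6.12
eef_pos: [0.4783, -0.0035, 0.0503]
eef_rot: [-0.0, 0.553, 0.833, -0.0]
ft_force: [1.2, -1.0, 0.1]
gripper_width: 0.004
grip_force: 0.2
tool delta mm [-0.2  0.6  0.3] turn -0.1 t 6.1167 ft [ 1.21 -0.95  0.14] w 0.004017848503615384 tcp [ 0.4783 -0.0035  0.0503]
t: 6.7
eef_pos: [0.4746, 0.0114, 0.0503]
eef_rot: [0.0, 0.674, 0.739, -0.0]
ft_force: [0.1, -0.4, 0.1]
gripper_width: 0.002
grip_force: 0.2
tool delta mm [-0.1  0.6  0.3] turn -0.1 t 6.7 ft [ 0.14 -0.4   0.05] w 0.001734089064971999 tcp [0.4746 0.0114 0.0503]
t: 7.37
eef_pos: [0.4751, 0.0246, 0.0503]
eef_rot: [-0.0, 0.763, 0.646, -0.0]
ft_force: [-0.4, 0.4, -0.5]
gripper_width: 0.002
grip_force: 0.4
tool delta mm [-0.1  0.6  0.3] turn 0.1 t 7.3667 ft [-0.4   0.42 -0.55] w 0.0019806905635746663 tcp [0.4751 0.0246 0.0503]
```

View pics/s5.png

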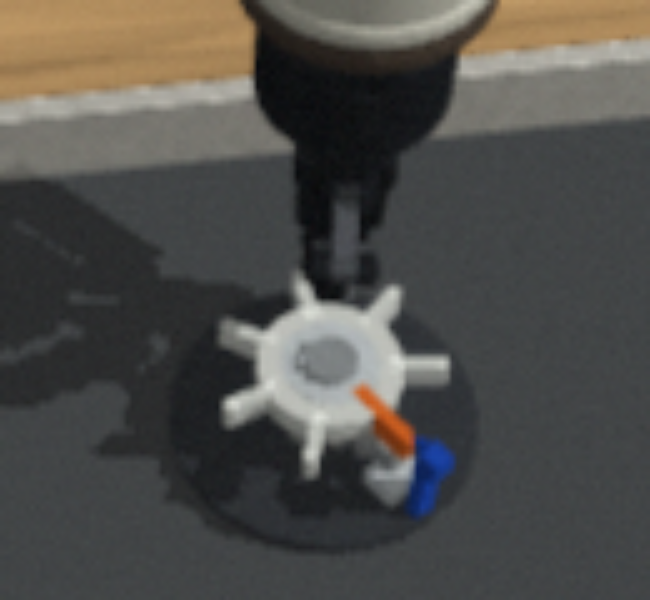

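The orange tooth rests at the blue pointer (tip ≈ (410,450)) and the counter is in place. Backing out and lifting.

```bash

python3 -m jog '[{"translation":[0,-0.006,0],"turn":0},{"translation":[0,-0.006,0],"turn":0},{"translation":[0,0,-0.015],"turn":0},{"translation":[0,0,-0.03],"turn":0},{"translation":[0,0,-0.03],"turn":0},{"translation":[0,0,-0.03],"turn":0},{"translation":[0,0,-0.03],"turn":0},{"translation":[0,0,0],"turn":0}]'
python3 -m jog '[{"translation":[0,0,0],"turn":0},{"translation":[0,0,0],"turn":0},{"translation":[0,0,0],"turn":0},{"translation":[0,0,0],"turn":0}]'
python3 - <<'E'
from h import *
im=snap("scene"); cv2.imwrite("pics/s6.png",im["pixels"][:,:,::-1])
E
```

```text
t: 8.08
eef_pos: [0.4645, 0.0264, 0.1908]
eef_rot: [0.003, 0.763, 0.646, 0.003]
ft_force: [0.2, -0.1, 0.4]
gripper_width: -0.003
grip_force: 0.0
t: 8.42
eef_pos: [0.4628, 0.0266, 0.1842]
eef_rot: [-0.001, 0.764, 0.646, -0.001]
ft_force: [0.5, -0.8, -0.8]
gripper_width: 0.003
grip_force: 0.0
```

View pics/s6.png

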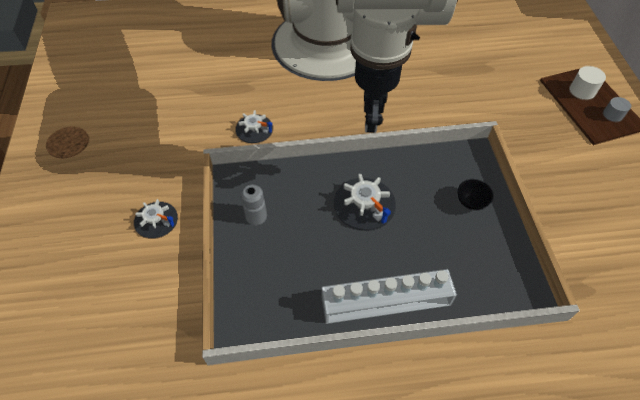

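The orange tooth is at the pointer ((380,205) by (386,214)). The mill, bowl and rack are where they were, and the gripper is clear.

```bash
python3 -c "
from station import bot
print(bot.sign_off())"
```

```text
the job is handed in; nothing more can be done
None
```

The job is handed in: the wheel went clockwise one click to the settle point, then one last click, and the final picture shows the orange tooth at the blue pointer, with the counter, rack, mill and bowl where they started.

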